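# Set a row of mould inserts on the magnetic chuck

## Robot

A 7-joint arm with a two-finger parallel gripper is mounted at the origin on the work surface. World frame = base frame: x ahead of the robot, y to its left, z up, the work surface at z = 0. Lengths are in m, angles in rad, forces in N, time in s.
With the tool pointing down it reaches from about 0.425 to 0.925 m from the base axis. Payload 6.8 kg.
Tool frame: the origin (TCP) lies midway between the tips of the shut fingers; the grasp point (between the pads) lies 19 mm behind it; x points along the fingers, y is the direction in which the jaws open and shut, and the axes are right-handed (so a half turn about x gives the same grasp; the last joint's range is limited). The gripper opens to 85 mm and grips with 20 to 120 N. Pads are 22 mm wide; open, the fingers measure 114 mm over their backs; the gripper's body (76 mm by 85 mm) begins 54 mm behind the grasp point. The pads swing forward as they close: fully open they stand 13 mm farther back than shut.
Start: joints at [-1.311, 0.477, 0.022, 1.555, -0.011, 1.109, -0.083], TCP at [0.243, 0.63, 0.231] pointing down, gripper open.
Joint ranges: [-2.96, 2.96], [-0.34, 2.1], [-1.41, 1.46], [0.24, 2.44], [-1.37, 4.51], [0.17, 1.92], [-2.96, 2.96]. Speed limits (rad/s): [2.39, 2.39, 3.14, 3.14, 3.14, 3.14, 3.14].

## Interface

Orientations are given as a rotation vector (axis times angle).
In Python, from bench import r, viewer, nets gives the robot as it stands.
- The arm moves only by the shell command python3 -m pendant 'ROWS' [FORCE]. ROWS is JSON, one flat list of numbers, 5 for each row, row after row: the finger opening in mm, from 0 to 85.4, then the shift along the tool's x, y, z in mm, then the turn about the tool's x in rad. A call has 1 to 20 rows; each row shifts and turns the commanded pose from where the row before left it, along the tool's axes as they then stand; what a row does not reach is not made up. A row lasts 1/8 s, in which the tool goes at most 62.5 mm and 10.7 degrees, less where a joint would pass 70% of its speed; a pose out of reach is approached as far as the arm can. A call with a gripper value outside its range is refused whole. The fingers move at their own pace and stop on an object; FORCE is the grip in N (left out, the last holds). Time passes only in rows, so rows that do not move let the fingers close. It gives the time, the measured TCP pose, the force and the opening at its end, in the units of the state.
- r.get_obs(): the state, without advancing time (a new reading comes with each control period).
- viewer.grab_frame(name): name is "scene" or "top"; returns (picture, depth): 400x640x3 uint8, red, green, blue; 400x640 float32, m along the optical axis (not along the pixel's ray), 0 where there is no reading.
- viewer.calibration(name): a dict with "mtx" (3x3 intrinsics, pixels), "distortion" ([k1, k2, p1, p2, k3] as OpenCV has them; the pictures are not rectified), "world_to_cam" (4x4, takes a point from world to camera coordinates). Camera axes: x right, y up, looking along -z (the intrinsics and any distortion apply to the point x, -y, -z); pixel columns grow to the right and rows downward; lengths in m; the calibration is good to about 2 mm. A picture is of the moment at which its call begins. calibration takes no time and is no camera call.
- r.hand_in(): hands the job in, once; it reports no verdict.
Trained networks look in the newest picture that a camera, given by its name, has taken for a name from the list of things; names that differ only in an ending like _2 or _b are one class to them, and where a whole thing is asked for, a point or a joint stands for the part that bears it (a point fixed in the world has none). Each returns a list of dicts, best first, with "score" (0 to 1); they miss things now and then, are a little off and sometimes report something else, mostly with a low value. They report only what shows in the picture. A call takes as long as a camera call. They do not tell look-alikes from the thing itself.
- nets.look_for(name, camera): "location" ([x, y, z] in m, in world coordinates, good to about 4 mm: the middle of the surface that is visible of it).
- nets.silhouettes(name, camera): "mask" (400x640 bool, what is visible of it).
The state is a dict: "clock": time; "joints": joint angles; "qvel": joint speeds; "tau": joint torques, N m; "tcp_pos": TCP position; "orientation": TCP orientation; "contact_force": force on the tool from outside, world axes, zero at the start; "moment": the same for the moment, N m; "grip_width": finger opening in m.
Only numpy, scipy, OpenCV 4.12 (cv2) and the standard library are available. Lean on these libraries where they do the work, as an engineer would, in place of code of your own. Each camera call takes 0.05 s, during which the arm holds its last target. There are 200 camera calls.

## Task

Four mould inserts stand in a touching row along the back rail of the magnetic chuck: push the whole row along the rail with your fingertips until it is fully home against the end stop, all flat against the rail and with no gaps. Then push the chuck's lever all the way over, from its red dot to its green dot, to switch the magnet on and leave everything so. Only slide the inserts, never lift or tip them, and leave the other things on the bench and on the chuck alone.

Things in the scene. Friction and masses are not known exactly. Their poses are not given: they have to be found in the camera images.
- chuck: Magnetic chuck, fixed: grey block 130 (x) by 250 (y) by 50 mm high, steel top plate with brass stripes. Origin: centre of its underside on the bench; plate at z = 50 mm. x points across it to the back rail, y along the rail to the end stop. Back rail: steel bar along the whole +x edge, guiding face at x = 65 mm, 9 mm thick, top 14 mm above the plate. Plate open at its -x and -y sides.
- end_stop: Dark steel end stop hooked over the rail near its +y end, fixed, place varies: block 36 (x) by 14 (y) mm, top 26.5 mm above the plate. Origin: on its contact face (which looks to -y, at the row), on the row's centre line (17 mm in front of the rail's guiding face), at plate height. Axes parallel to the chuck's.
- insert_1: Mould core insert, one of four alike in the row: steel block 34 (x) by 28 (y, along the rail) by 32 mm high, round boss 22 mm wide on top (42 mm overall), small copper-coloured land on its top edge; 0.24 kg. Origin: centre of its underside. Loose on the plate, against the rail. Nearest to the end stop; home 14 mm to -y of the stop's origin.
- insert_2: Mould core insert, one of four alike in the row: steel block 34 (x) by 28 (y, along the rail) by 32 mm high, round boss 22 mm wide on top (42 mm overall), small copper-coloured land on its top edge; 0.24 kg. Origin: centre of its underside. Loose on the plate, against the rail. Second from the end stop; home at 42 mm.
- insert_3: Mould core insert, one of four alike in the row: steel block 34 (x) by 28 (y, along the rail) by 32 mm high, round boss 22 mm wide on top (42 mm overall), small copper-coloured land on its top edge; 0.24 kg. Origin: centre of its underside. Loose on the plate, against the rail. Third from the end stop; home at 70 mm.
- insert_4: Mould core insert, one of four alike in the row: steel block 34 (x) by 28 (y, along the rail) by 32 mm high, round boss 22 mm wide on top (42 mm overall), small copper-coloured land on its top edge; 0.24 kg. Origin: centre of its underside. Loose on the plate, against the rail. Last of the row: push its -y face. Home at 98 mm. The row starts 40 to 75 mm short of the stop and slides with under 6 N.
- lever (a joint): Angle of the lever at the chuck's front (-x) side. 0 = OFF, leaning 50 degrees from upright to the chuck's -y (red dot); 1.745 rad = ON, its end, leaning 50 degrees to +y (green dot). Starts within 0.25 rad of OFF. It swings in the upright plane 19 mm in front of the front face, needs 0.22 Nm (3 to 6 N by a finger) and stays where it is left.
- lever_pivot (a point): Point on the lever's turning axis, in the plane in which the lever swings, 28 mm above the bench. The axis is the chuck's x axis.
- lever_ball (a point): Centre of the black ball, 24 mm in diameter, on the end of the lever, 76 mm from the pivot; the lever's rod is 10 mm thick.
- electrode: Bystander: copper spark-erosion electrode on a 26 mm square brass foot, 38 mm high, standing loose on the front half of the chuck's plate. Origin: centre of its underside.
- spare_insert: Bystander: fifth insert, like the others, standing on the bench, not part of the row. Origin: centre of its underside.
- v_block: Bystander: dark steel V-block 56 by 50 by 48 mm high, on the bench. Origin: centre of its underside.
- core_pin: Bystander: upright round steel core pin, 42 mm wide at the foot and 78 mm high. Origin: centre of its underside.
- eyebolt: Bystander: steel lifting eye standing on its collar, 87 mm high. Origin: centre of its underside.
- hammer: Bystander: brass-headed hammer lying on the bench.
- thinner_can: Bystander: white and red can, 72 mm wide and 150 mm high. Origin: centre of its underside.
- spray_bottle: Bystander: white spray bottle with a blue trigger head, 84 mm wide and 210 mm high. Origin: centre of its underside.
Things that resemble listed ones, but are neither listed nor needed, are in the scene too. Leave any black, blue or pink look-alike of the insert_4 alone.

How it is judged:
By the outcome, as a careful person would: the job done as asked, in the order asked, and still so for the second after the job is handed in, with the robot touching nothing.
It also fails if it takes over 48 s, if anything falls off the work surface, if the arm or the gripper's body presses on something with over 40 N, if the wrist force passes 120 N, or if a joint passes its speed limit or range.

## Working session

There is one attempt and no reset: what is moved stays moved. The work goes in short steps, Python scripts to look and compute and a shell command to move; the robot and the scene stay as the last step left them, time stands still between calls to the robot, and variables do not carry over. Pictures are saved under pics/ and viewed, about 8 in all and at most 12, crops included, and the job is handed in when it is done.

```bash
mkdir -p pics; ls
cat > h.py <<'E'
import numpy as np, cv2
from bench import r, viewer, nets
from scipy.spatial.transform import Rotation as R
def cal(n):
    c=viewer.calibration(n); return np.array(c["mtx"]),np.array(c["distortion"],float),np.array(c["world_to_cam"])
def unproj(n,uv,d):
    K,D,T=cal(n); p=cv2.undistortPoints(np.array(uv,float).reshape(-1,1,2),K,D)[:,0]
    d=np.array(d,float).ravel(); c=np.c_[p[:,0]*d,-p[:,1]*d,-d]
    return (c-T[:3,3])@T[:3,:3]
def proj(n,P):
    K,D,T=cal(n); c=np.atleast_2d(P)@T[:3,:3].T+T[:3,3]
    return cv2.projectPoints(c*[1,-1,-1],np.zeros(3),np.zeros(3),K,D)[0][:,0]
def ray(n,uv,z):
    K,D,T=cal(n); o=-T[:3,:3].T@T[:3,3]; q=unproj(n,uv,np.ones(len(np.atleast_2d(uv))))
    v=q-o; return o+v*((z-o[2])/v[:,2])[:,None]
def save(img,f): cv2.imwrite("pics/"+f,cv2.cvtColor(img,cv2.COLOR_RGB2BGR))
E
python3 - <<'E'
from h import *
np.set_printoptions(precision=4,suppress=True)
for n in("scene","top"):
    im,d=viewer.grab_frame(n); save(im,n+"0.png"); np.save(n+"_d.npy",d); np.save(n+"_i.npy",im)
    K,D,T=cal(n); print(n,-T[:3,:3].T@T[:3,3],-T[2,:3])
    for k in("chuck","end_stop","insert_1","lever_ball","lever","electrode"):
        for q in nets.look_for(k,n): print(n,k,round(q["score"],2),q["location"],proj(n,q["location"]).round())
o=r.get_obs();print(o)
print(R.from_rotvec(o["orientation"]).as_matrix())
E
```

```text
pics
scene [ 1.2909 -0.7137  0.8172] [-0.6141  0.5368 -0.5786]
scene chuck 0.59 [0.5691, -0.0761, 0.0488] [[324. 222.]]
scene end_stop 0.73 [0.6426, 0.079, 0.0698] [[387. 203.]]
scene insert_1 0.78 [0.6075, -0.2221, 0.028] [[289. 263.]]
scene insert_1 0.76 [0.7044, -0.0224, 0.037] [[378. 241.]]
scene insert_1 0.71 [0.5995, -0.067, 0.0774] [[335. 217.]]
scene insert_1 0.66 [0.5051, -0.2557, 0.0296] [[252. 248.]]
scene insert_1 0.59 [0.6043, -0.0328, 0.0817] [[346. 211.]]
scene insert_1 0.52 [0.6175, 0.0157, 0.0851] [[363. 204.]]
scene insert_1 0.47 [0.6138, -0.0072, 0.0791] [[356. 209.]]
scene lever_ball 0.61 [0.4681, -0.0877, 0.0776] [[294. 198.]]
scene lever_ball 0.52 [0.5703, -0.0757, 0.0455] [[324. 223.]]
scene lever 0.7 [0.4691, -0.0846, 0.0731] [[296. 199.]]
scene electrode 0.57 [0.5503, 0.0576, 0.0727] [[356. 190.]]
top [ 0.4387 -0.0371  1.2107] [ 0.0739 -0.0278 -0.9969]
top end_stop 0.65 [0.6313, 0.083, 0.0773] [[275. 165.]]
top insert_1 0.56 [0.6002, 0.0253, 0.0844] [[293. 174.]]
top insert_1 0.51 [0.6975, -0.0143, 0.0331] [[306. 147.]]
top insert_1 0.5 [0.4993, -0.2459, 0.02
[... 301 characters left out ...]
1.]]
top electrode 0.5 [0.5383, 0.0586, 0.0726] [[282. 194.]]
top electrode 0.4 [0.7627, -0.0641, 0.0612] [[321. 125.]]
{'clock': 0.7, 'joints': array([-1.3111,  0.477 ,  0.0224,  1.5554, -0.0115,  1.1093, -0.0831]), 'qvel': array([ 0.0003, -0.    , -0.0005,  0.0009,  0.0005,  0.0008,  0.0009]), 'tau': array([  0.0004, -59.6157,   1.6065, -28.1491,   0.0126,   0.0017,
        -0.    ]), 'tcp_pos': array([0.2427, 0.6299, 0.2313]), 'orientation': array([ 0.2886,  1.5515, -0.2885]), 'contact_force': array([-0.2787,  0.0789,  0.258 ]), 'moment': array([-0.0471,  0.0283,  0.0168]), 'grip_width': 0.08543673291289063}
[[-0.      0.3595  0.9331]
 [ 0.      0.9331 -0.3595]
 [-1.      0.     -0.    ]]
```

Run:
```python
from h import *
a=np.load("scene_i.npy");b=np.load("top_i.npy")
save(cv2.resize(a[120:320,200:467],(800,600),interpolation=cv2.INTER_CUBIC),"s1.png")
save(cv2.resize(b[90:240,230:430],(800,600),interpolation=cv2.INTER_CUBIC),"t1.png")
```

```text
(no output)
```

View pics/s1.png

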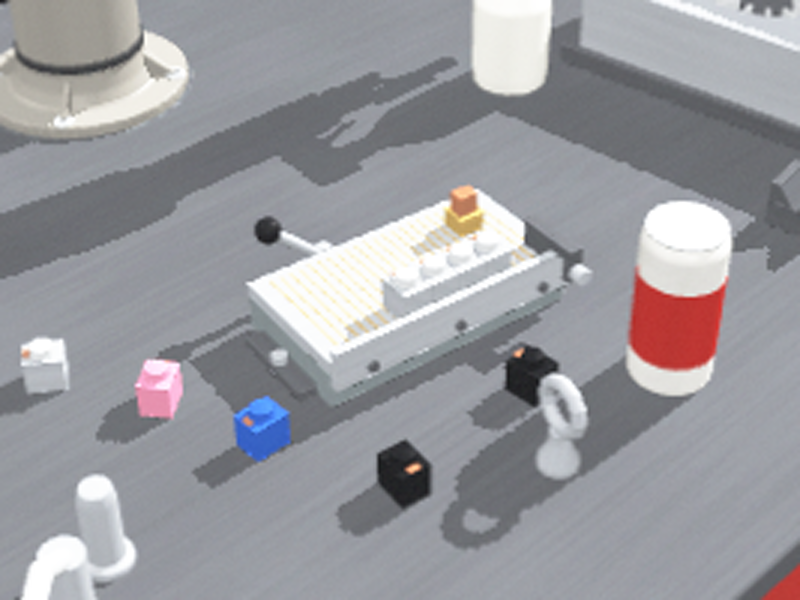

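View pics/t1.png

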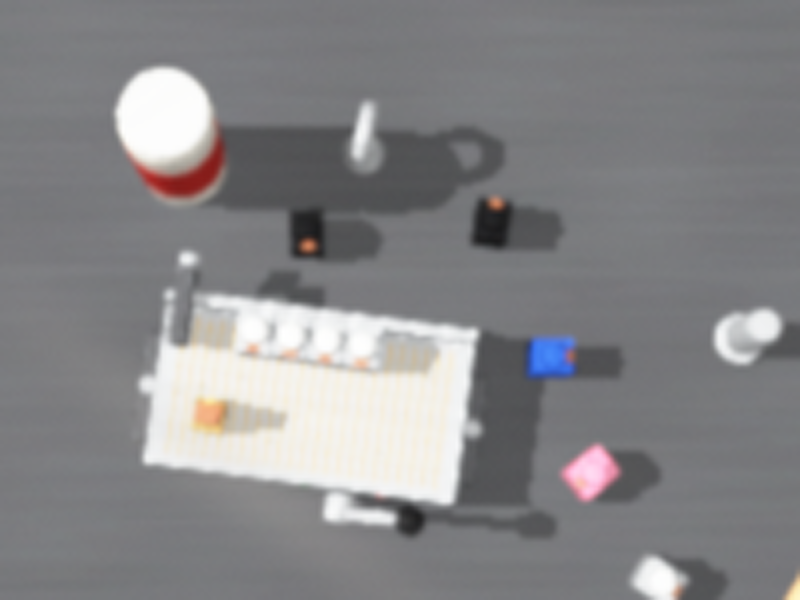

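View pics/scene0.png

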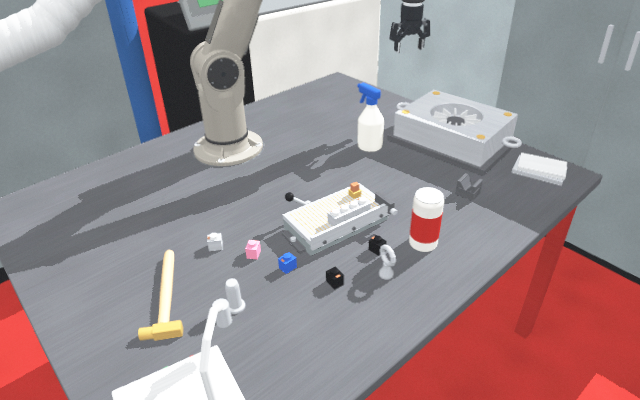

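The row is the four silver inserts on the chuck at about t1 (250–365, 345), i.e. top px (293–321, 176). The loose white, pink, blue and black ones stand on the bench and don't count. The end stop is at t1 (183, 305), the electrode at (210, 415) and the lever ball at (408, 518). Next I fit the poses.

```bash
cat > fit.py <<'E'
from h import *
from scipy.optimize import least_squares
np.set_printoptions(precision=4,suppress=True)
d={n:np.load(n+"_d.npy") for n in("scene","top")}
P={}
for n in d:
    v,u=np.mgrid[:400,:640]; P[n]=unproj(n,np.c_[u.ravel(),v.ravel()],d[n].ravel()); P[n][d[n].ravel()==0]=9
    p=P[n]; m=(abs(p[:,0]-.56)<.15)&(abs(p[:,1]+.02)<.2)
    q=p[m&(abs(p[:,2]-.05)<.004)]
    rc=cv2.minAreaRect((q[:,:2]*1000).astype(np.float32)); print(n,"plate rect",rc,len(q),np.median(q[:,2]))
    q=p[m&(abs(p[:,2]-.064)<.003)]; print(" rail",cv2.minAreaRect((q[:,:2]*1000).astype(np.float32)),len(q))
# corners from top picture: plate front corners, rail outer corners
uv=np.array([[145,463],[455,502],[478,330],[170,292]])/4+[230,90]
M=np.array([[-65,-65,74,74],[125,-125,-125,125],[50,50,64,64]]).T/1000
def W(s): c,si=np.cos(s[2]),np.sin(s[2]); return M@np.array([[c,-si,0],[si,c,0],[0,0,1]]).T+[s[0],s[1],0]
f=least_squares(lambda s:(proj("top",W(s))-uv).ravel(),[.56,-.02,-.12]); print(f.x,f.fun)
E
python3 fit.py
python3 - <<'E'
from h import *
im=np.load("top_i.npy"); save(cv2.resize(im[150:232,255:365],(800,596),interpolation=cv2.INTER_CUBIC),"t2.png")
E
```

```text
scene plate rect ((560.66552734375, -21.809539794921875), (260.0738220214844, 169.75636291503906), 75.95221710205078) 1934 0.05041472796728869
 rail ((562.5887451171875, -13.128250122070312), (244.455322265625, 163.5345001220703), 74.68063354492188) 397
top plate rect ((547.3387451171875, -16.903076171875), (257.9637145996094, 158.2364959716797), 77.95769500732422) 2421 0.04979908124284445
 rail ((582.9364624023438, -8.858078002929688), (237.42498779296875, 169.21620178222656), 63.986305236816406) 198
[ 0.5515 -0.0217 -0.126 ] [ 0.2643  0.1671  0.2171  0.2802  0.0886  0.0573 -0.5639 -0.5108]
```

View pics/t2.png

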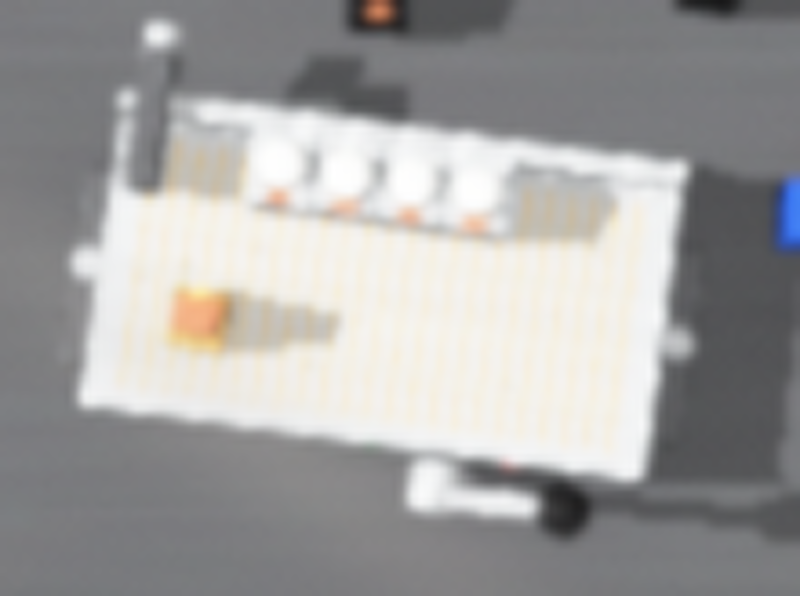

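t2 shows the stop's bottom right corner at (162,192), insert_4's −y edge at about (508,215), the ball at (565,510), the red dot at (508,463) and the lever hub at (430,485). I'll cross-check the model in the scene view and work out positions.

Run:
```python
from h import *
np.set_printoptions(precision=4,suppress=True)
s=np.array([.5515,-.0217,-.126]);c,si=np.cos(s[2]),np.sin(s[2]);Rm=np.array([[c,-si,0],[si,c,0],[0,0,1]]);t=np.array([s[0],s[1],0])
toC=lambda p:(p-t)@Rm; toW=lambda p:np.array(p)@Rm.T+t
px=lambda u,v:[[255+u/7.27,150+v/7.27]]
print("ins4 face",toC(ray("top",px(508,215),.082))); print("ins1 face",toC(ray("top",px(243,180),.082)))
print("stop",toC(ray("top",px(162,192),.0765))); 
print("ball",toC(ray("top",px(565,510),.082)),"hub",toC(ray("top",px(430,485),.035)))
print("elec",toC(ray("top",px(197,315),.088)))
for n in("scene","top"):
    for k in("spray_bottle","thinner_can","eyebolt"):
        for q in nets.look_for(k,n)[:1]: print(n,k,q["location"])
im=np.load("scene_i.npy");x0,y0,k=270,170,5
b=cv2.resize(im[170:265,270:405],None,fx=k,fy=k,interpolation=cv2.INTER_CUBIC)
def L(a,col):
    q=((proj("scene",toW(a))+.5-[x0,y0])*k).astype(int)
    cv2.polylines(b,[q.reshape(-1,1,2)],True,col,1)
L(np.array([[-65,-125,50],[-65,125,50],[65,125,50],[65,-125,50]])/1e3,(255,0,0))
L(np.array([[65,-125,64],[74,-125,64],[74,125,64],[65,125,64]])/1e3,(0,0,255))
y4=toC(ray("top",px(508,215),.082))[0,1]*1e3
for i in range(4):
    y=y4+28*i; L(np.array([[31,y,82],[65,y,82],[65,y+28,82],[31,y+28,82]])/1e3,(0,140,0))
L(np.array([[31,y4,50],[65,y4,50],[65,y4,82],[31,y4,82]])/1e3,(0,140,0))
for a in(-50,-43,-36): 
    a=np.radians(a);q=(proj("scene",toW([[-.084,.076*np.sin(a),.028+.076*np.cos(a)]]))[0]+.5-[x0,y0])*k;cv2.circle(b,tuple(q.astype(int)),4,(255,0,255),1)
save(b,"s2.png")
```

```text
ins4 face [[ 0.039  -0.0491  0.082 ]]
ins1 face [[0.0393 0.0662 0.082 ]]
stop [[0.0303 0.1007 0.0765]]
ball [[-0.0842 -0.0892  0.082 ]] hub [[-0.0797 -0.0305  0.035 ]]
elec [[-0.0216  0.0775  0.088 ]]
scene spray_bottle [0.3448, 0.3372, 0.1002]
scene thinner_can [0.776, 0.0633, 0.1016]
scene eyebolt [0.7786, -0.0691, 0.0466]
top spray_bottle [0.3239, 0.3428, 0.1287]
top thinner_can [0.7421, 0.0858, 0.1515]
top eyebolt [0.7625, -0.0641, 0.0592]
```

View pics/s2.png

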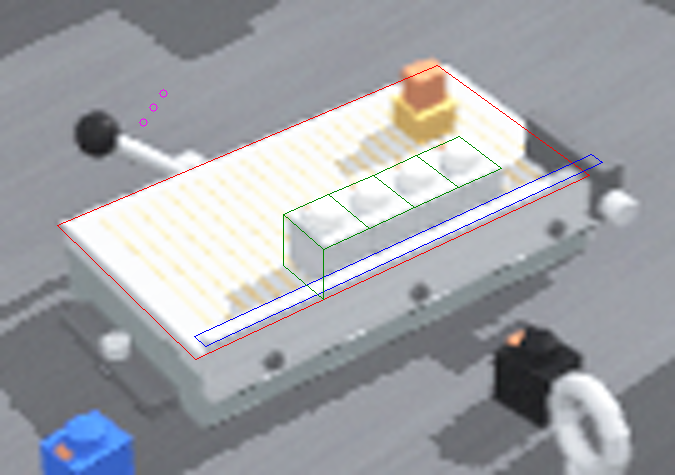

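```bash
python3 -m pendant '[0,-8,0,50,0, 0,-8,0,50,0, 0,-8,0,50,0, 0,-8,0,50,0, 0,-8,0,50,0, 0,-8,0,50,0, 0,0,-40,20,0, 0,0,-40,20,0, 0,0,-40,20,0, 0,0,-40,20,0, 0,0,-40,20,0, 0,0,-40,20,0, 0,0,-40,20,0, 0,0,-40,20,0, 0,0,-40,20,0, 0,0,-40,20,0, 0,0,-40,20,0, 0,0,-40,20,0, 0,0,-40,20,0, 0,0,-40,20,0]' 40
python3 -m pendant '[0,0,0,0,0.166, 0,0,0,0,0.166, 0,10,0,0,0.166, 0,10,0,0,0.166, 0,10,0,0,0.166, 0,10,0,0,0.166, 0,10,0,0,0.166, 0,10,0,0,0.166, 0,0,0,0,0, 0,0,0,0,0]'
cat >> h.py <<'E'
s=np.array([.553,-.0217,-.126]);c,si=np.cos(s[2]),np.sin(s[2]);Rm=np.array([[c,-si,0],[si,c,0],[0,0,1]]);t=np.array([s[0],s[1],0])
toC=lambda p:(np.array(p)-t)@Rm; toW=lambda p:np.array(p)@Rm.T+t
def st():
    o=r.get_obs(); M=R.from_rotvec(o["orientation"]).as_matrix()
    print("t",o["clock"],"tcpC mm",(toC(o["tcp_pos"])*1e3).round(1),"F chuck",(np.array(o["contact_force"])@Rm).round(1),"yaw err",round(float(np.arctan2(*(M[:2,2]@Rm[:2,:2])[::1])-np.pi),4),"w",round(o["grip_width"],4))
    print((M.T@Rm).round(3))
E
python3 -c "
from h import *; st()"
```

```text
clock: 3.5
tcp_pos: [0.5826, -0.1026, 0.2795]
orientation: [0.289, 1.551, -0.288]
contact_force: [0.5, -0.1, 0.4]
grip_width: -0.0003
clock: 4.75
tcp_pos: [0.5828, -0.1012, 0.2197]
orientation: [1.299, 1.149, -1.298]
contact_force: [0.4, -0.3, 0.5]
grip_width: -0.0001
t 4.75 tcpC mm [ 39.6 -75.2 219.7] F chuck [ 0.4 -0.3  0.5] yaw err -0.0042 w -0.0001
[[ 0.001  0.    -1.   ]
 [ 1.     0.004  0.001]
 [ 0.004 -1.    -0.   ]]
```

```bash
python3 -m pendant '[0,20,5.5,3,0, 0,30,0,0,0, 0,30,0,0,0, 0,30,0,0,0, 0,20,0,0,0, 0,20,0,0,0, 0,0,0,0,0, 0,0,0,0,0]'
python3 - <<'E'
from h import *
st()
a,_=viewer.grab_frame("scene");b,_=viewer.grab_frame("top")
A=cv2.resize(a[160:270,265:415],(600,440),interpolation=cv2.INTER_CUBIC);B=cv2.resize(b[150:232,255:365],(590,440),interpolation=cv2.INTER_CUBIC)
save(cv2.resize(np.vstack([A[:, :590],B]),(402,600)) if 0 else np.vstack([A[100:400,:590],B[:300]]),"p1.png")
E
```

```text
clock: 5.75
tcp_pos: [0.5882, -0.1051, 0.0699]
orientation: [1.301, 1.147, -1.3]
contact_force: [-0.4, -0.3, -0.6]
grip_width: -0.0
t 5.75 tcpC mm [ 45.4 -78.3  69.9] F chuck [-0.4 -0.3 -0.6] yaw err -0.001 w -0.0
[[ 0.001 -0.    -1.   ]
 [ 1.     0.001  0.001]
 [ 0.001 -1.     0.   ]]
```

View pics/p1.png

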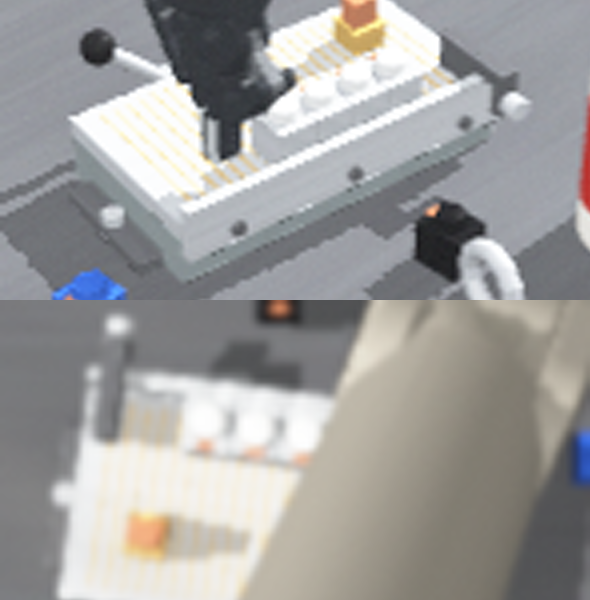

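The finger stands clear on the −y side of insert_4 (tip at about (222,155) in the upper half), with no contact. I lower it and push.

```bash
python3 -m pendant '[0,10,0,0,0, 0,0,0,-5,0, 0,0,0,-5,0, 0,0,0,-3,0, 0,0,0,-3,0, 0,0,0,-3,0, 0,0,0,-3,0, 0,0,0,-3,0, 0,0,0,-3,0]'; python3 -c "
from h import *; st()"
python3 -m pendant '[0,0,0,-4,0, 0,0,0,-4,0, 0,0,0,-4,0, 0,0,0,-2,0, 0,0,0,-2,0]'; python3 -c "
from h import *; st()"
```

```text
clock: 6.98
tcp_pos: [0.591, -0.0778, 0.0594]
orientation: [1.301, 1.146, -1.302]
contact_force: [-0.4, -3.8, 0.4]
grip_width: -0.0
t 6.975 tcpC mm [ 44.8 -50.8  59.4] F chuck [ 0.1 -3.8  0.4] yaw err -0.0002 w -0.0
[[ 0.    -0.001 -1.   ]
 [ 1.     0.     0.   ]
 [ 0.    -1.     0.001]]
clock: 7.6
tcp_pos: [0.5932, -0.0612, 0.0593]
orientation: [1.301, 1.147, -1.301]
contact_force: [-0.6, -2.4, 1.7]
grip_width: 0.0001
t 7.6 tcpC mm [ 44.8 -34.1  59.3] F chuck [-0.3 -2.4  1.7] yaw err -0.001 w 0.0001
[[ 0.    -0.    -1.   ]
 [ 1.     0.001  0.   ]
 [ 0.001 -1.     0.   ]]
```

```bash
python3 -m pendant '[0,0,0,-2,0, 0,0,0,-2,0, 0,0,0,-2,0, 0,0,0,-1,0, 0,0,0,-1,0]'; python3 -c "
from h import *; st()"
python3 -m pendant '[0,0,0,-1,0, 0,0,0,-1,0, 0,0,0,-1,0]'; python3 -c "
from h import *; st()"
```

```text
clock: 8.22
tcp_pos: [0.5941, -0.0533, 0.0593]
orientation: [1.301, 1.147, -1.301]
contact_force: [0.2, -3.9, 1.8]
grip_width: -0.0003
t 8.225 tcpC mm [ 44.8 -26.2  59.3] F chuck [ 0.7 -3.8  1.8] yaw err -0.0009 w -0.0003
[[ 0.    -0.    -1.   ]
 [ 1.     0.001  0.   ]
 [ 0.001 -1.     0.   ]]
clock: 8.6
tcp_pos: [0.5945, -0.0503, 0.0593]
orientation: [1.301, 1.147, -1.301]
contact_force: [-0.6, -3.8, 2.8]
grip_width: 0.0002
t 8.6 tcpC mm [ 44.8 -23.2  59.3] F chuck [-0.1 -3.9  2.8] yaw err -0.0009 w 0.0002
[[ 0.    -0.    -1.   ]
 [ 1.     0.001  0.   ]
 [ 0.001 -1.     0.   ]]
```

```bash
for i in 1; do python3 -m pendant '[0,0,0,-1,0, 0,0,0,-1,0]'; python3 -m pendant '[0,0,0,-0.7,0, 0,0,0,-0.7,0]'; done
```

```text
clock: 8.85
tcp_pos: [0.5947, -0.0483, 0.0593]
orientation: [1.301, 1.147, -1.301]
contact_force: [0.2, -3.6, 2.8]
grip_width: -0.0003
clock: 9.1
tcp_pos: [0.5949, -0.0469, 0.0593]
orientation: [1.301, 1.147, -1.301]
contact_force: [-0.6, -3.3, 1.7]
grip_width: -0.0
```

```bash
python3 -c "
from h import *; st()"
```

```text
t 9.1 tcpC mm [ 44.8 -19.7  59.3] F chuck [-0.2 -3.4  1.7] yaw err -0.0009 w -0.0
[[ 0.     0.    -1.   ]
 [ 1.     0.001  0.   ]
 [ 0.001 -1.    -0.   ]]
```

```bash
python3 -m pendant '[0,0,0,-0.7,0, 0,0,0,-0.7,0]'|grep -E 'pos|force'; python3 -m pendant '[0,0,0,-0.7,0, 0,0,0,-0.7,0]'|grep -E 'pos|force'
```

```text
tcp_pos: [0.5951, -0.0455, 0.0593]
contact_force: [0.2, -3.3, 2.0]
tcp_pos: [0.5952, -0.0441, 0.0593]
contact_force: [-0.4, -4.1, 2.6]
```

Run:
```python
from h import *
st()
a,_=viewer.grab_frame("scene")
A=cv2.resize(a[170:245,310:410],(800,600),interpolation=cv2.INTER_CUBIC); save(A,"p2.png")
```

```text
t 9.6 tcpC mm [ 44.7 -16.9  59.3] F chuck [ 0.1 -4.1  2.6] yaw err -0.0009 w 0.0004
[[-0.     0.    -1.   ]
 [ 1.     0.001 -0.   ]
 [ 0.001 -1.    -0.   ]]
```

View pics/p2.png

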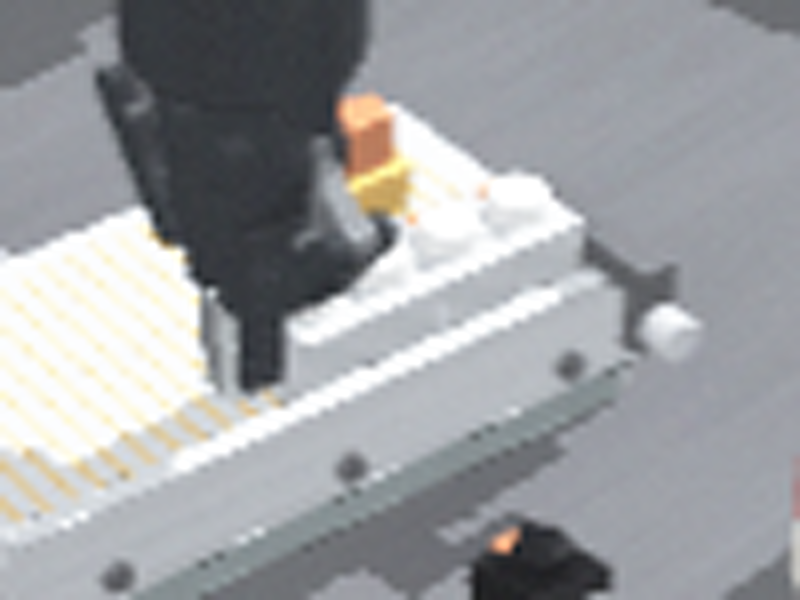

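The row's front at (583,225) is nearly at the stop (595,245). I continue in small steps.

```bash
for k in 1; do python3 -m pendant '[0,0,0,-0.6,0, 0,0,0,-0.6,0]'|grep -E 'pos|force'; python3 -m pendant '[0,0,0,-0.6,0, 0,0,0,-0.6,0]'|grep -E 'pos|force'; done
```

```text
tcp_pos: [0.5954, -0.0429, 0.0593]
contact_force: [-1.1, -4.7, 2.2]
tcp_pos: [0.5954, -0.0429, 0.0593]
contact_force: [-0.8, -7.5, 0.9]
```

```bash
python3 -m pendant '[0,0,0,-0.8,0, 0,0,0,-0.8,0]'|grep -E 'pos|force'; python3 -m pendant '[0,0,0,-0.8,0, 0,0,0,0,0, 0,0,0,0,0]'|grep -E 'pos|force';  python3 -c "
from h import *; st()"
```

```text
tcp_pos: [0.5953, -0.0429, 0.0593]
contact_force: [-1.8, -10.2, 1.4]
tcp_pos: [0.5953, -0.0429, 0.0593]
contact_force: [-0.8, -10.6, 0.9]
t 10.775 tcpC mm [ 44.6 -15.7  59.3] F chuck [  0.6 -10.7   0.9] yaw err -6.2815 w 0.0001
[[ 0.    -0.004 -1.   ]
 [ 1.    -0.002  0.   ]
 [-0.002 -1.     0.004]]
```

The row is home: the TCP no longer advances and the force rose to 10.7 N. I back off and inspect.

```bash
python3 -m pendant '[0,0,0,2,0, 0,0,0,3,0, 0,0,0,15,0, 0,0,0,20,0, 0,-20,0,20,0, 0,-40,0,40,0, 0,-40,0,50,0, 0,-10,0,50,0, 0,0,0,40,0, 0,0,0,20,0, 0,0,0,0,0]'|grep -E 'clock|pos|force'
python3 - <<'E'
from h import *
st()
a,_=viewer.grab_frame("scene");b,_=viewer.grab_frame("top");np.save("top_i2.npy",b)
A=cv2.resize(a[175:247,315:411],(800,600),interpolation=cv2.INTER_CUBIC)[:400];B=cv2.resize(b[150:232,255:365],(800,596),interpolation=cv2.INTER_CUBIC)[50:250]
save(np.vstack([A,B]),"p3.png")
for n in("scene","top"):
    for k in("lever_ball","lever"):
        for q in nets.look_for(k,n)[:2]: print(n,k,round(q["score"],2),(toC(q["location"])*1e3).round(1))
E
```

```text
clock: 12.15
tcp_pos: [0.5628, -0.2978, 0.1688]
contact_force: [-0.2, 0.1, 0.9]
t 12.15 tcpC mm [  44.4 -272.7  168.8] F chuck [-0.3  0.1  0.9] yaw err -6.2811 w 0.0002
[[ 0.    -0.    -1.   ]
 [ 1.    -0.002  0.   ]
 [-0.002 -1.     0.   ]]
scene lever 0.6 [-77.5 -78.5  70.5]
top lever_ball 0.47 [-86.4 -55.6  58.4]
top lever 0.62 [-88.2 -54.5  58.9]
```

View pics/p3.png

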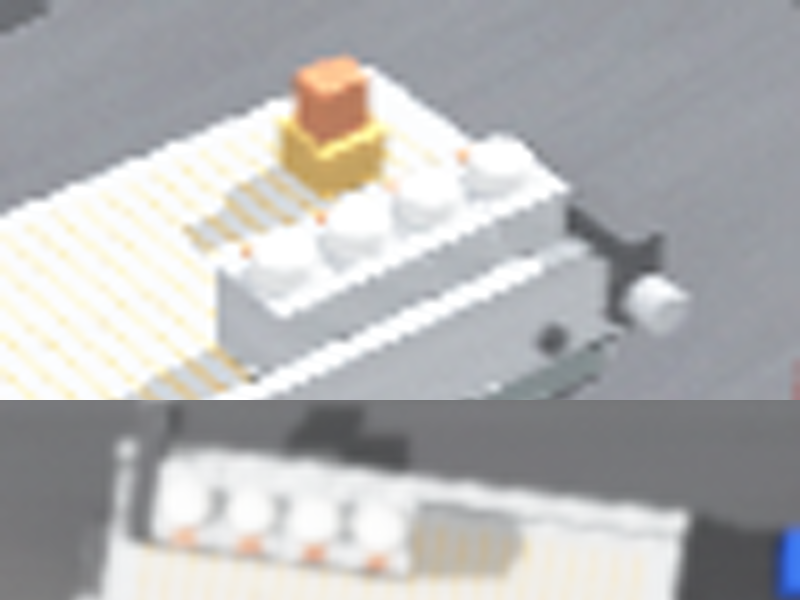

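The row lies straight along the rail, tight at the stop (570,190) with no visible gaps. Now the lever geometry from both views.

Run:
```python
from h import *
np.set_printoptions(precision=1,suppress=True)
for n in("scene","top"):
    im,_=viewer.grab_frame(n); K,D,T=cal(n); o=-T[:3,:3].T@T[:3,3]
    g=im.astype(int).max(2); x0,y0=(280,185) if n=="scene" else (320,210)
    w=g[y0:y0+25,x0:x0+25]; m=(w<55).astype(np.uint8); N,l,stt,cen=cv2.connectedComponentsWithStats(m)
    for i in range(1,N):
        if stt[i,4]<8: continue
        uv=cen[i]+[x0,y0]; p=unproj(n,[uv],[1.])[0]
        oc,pc=toC(o),toC(p); v=pc-oc; print(n,uv,stt[i,4],"at x=-84:",(oc+v*((-.084-oc[0])/v[0]))*1e3,"at z=77:",(oc+v*((.077-oc[2])/v[2]))*1e3)
```

```text
scene [288.6 197.6] 29 at x=-84: [-84.  -89.1  79. ] at z=77: [-86.4 -87.8  77. ]
top [332.7 219.5] 23 at x=-84: [-84.  -88.2  96.1] at z=77: [-83.5 -89.2  77. ]
```

```bash
python3 -m pendant '[0,0,-32,-36,0, 0,0,-32,-36,0, 0,0,-32,-36,0, 0,0,-32,-37,0, 0,30,0,0,0, 0,30,0,0,0, 0,25,0,0,0, 0,13,0,0,0, 0,0,0,0,0, 0,0,0,0,0]'|grep -E 'force'
python3 - <<'E'
from h import *
st(); a,_=viewer.grab_frame("scene"); save(cv2.resize(a[150:240,250:370],(800,600),interpolation=cv2.INTER_CUBIC),"p4.png")
E
```

```text
contact_force: [0.3, -0.1, -0.2]
t 13.8 tcpC mm [ -82.5 -126.2   71.1] F chuck [ 0.3 -0.1 -0.2] yaw err -0.0008 w 0.0002
[[ 0.001  0.    -1.   ]
 [ 1.     0.001  0.001]
 [ 0.001 -1.    -0.   ]]
```

View pics/p4.png

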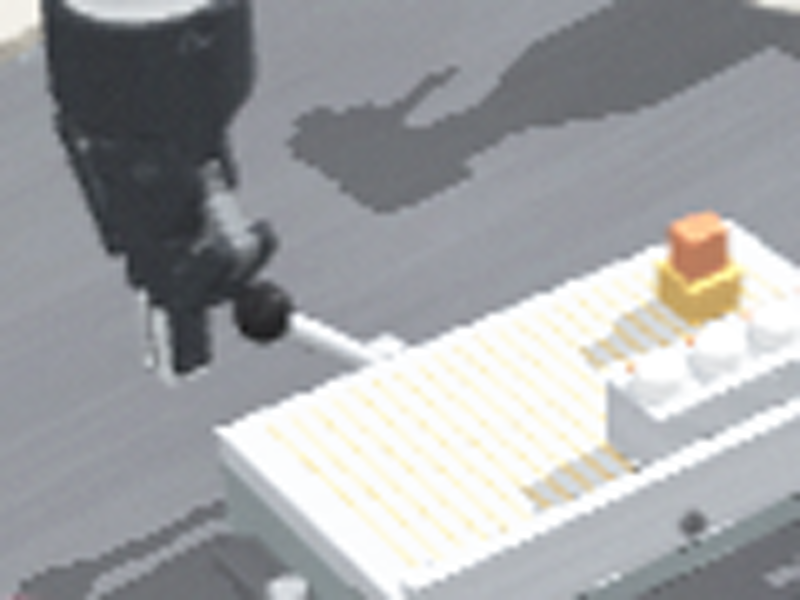

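The finger is at the ball's −y side, in line with it and free of contact. I push the lever over.

```bash
python3 -m pendant '[0,0,-1,-6,0, 0,0,0,-6,0, 0,0,0,-6,0, 0,-5,0,-6,0, 0,-5,0,-6,0, 0,-5,0,-6,0]'|grep force;python3 -c "
from h import *; st()"|head -1
python3 -m pendant '[0,-2,0,-5,0, 0,-2,0,-5,0, 0,-2,0,-5,0, 0,-2,0,-5,0, 0,-2,0,-5,0, 0,0,0,-5,0, 0,0,0,-5,0, 0,0,0,-5,0, 0,0,0,-5,0, 0,0,0,-5,0]'|grep force;python3 -c "
from h import *; st()"|head -1
python3 -m pendant '[0,1.6,0,-5,0, 0,1.6,0,-5,0, 0,1.6,0,-5,0, 0,1.6,0,-5,0, 0,1.6,0,-5,0]'|grep force;python3 -c "
from h import *; st()"|head -1
```

```text
contact_force: [-2.6, -10.3, 7.7]
t 14.6 tcpC mm [-83.9 -93.1  86.2] F chuck [ -1.2 -10.5   7.7] yaw err -6.2814 w -0.0002
contact_force: [-0.7, -3.7, 1.5]
t 15.85 tcpC mm [-84.3 -39.7  95.3] F chuck [-0.2 -3.8  1.5] yaw err -0.0011 w -0.0001
contact_force: [1.1, -3.5, -0.5]
t 16.475 tcpC mm [-84.4 -14.8  87.1] F chuck [ 1.5 -3.3 -0.5] yaw err -0.001 w -0.0002
```

```bash
python3 -m pendant '[0,3.2,0,-4,0, 0,3.2,0,-4,0, 0,3.2,0,-4,0, 0,3.2,0,-4,0]'|grep force;python3 -c "
from h import *; st()"|head -1
python3 -m pendant '[0,2,0,-2,0, 0,1,0,-2,0]'|grep force;python3 -c "
from h import *; st()"|head -1
```

```text
contact_force: [-0.6, -3.1, 1.6]
t 16.975 tcpC mm [-84.3   1.2  74.3] F chuck [-0.2 -3.1  1.6] yaw err -0.0009 w -0.0004
contact_force: [0.4, -4.7, -0.3]
t 17.225 tcpC mm [-84.3   4.6  71.3] F chuck [ 1.  -4.6 -0.3] yaw err -0.0008 w -0.0004
```

```bash
python3 -m pendant '[0,0,0,-1,0, 0,0,0,-1,0]'|grep force;python3 -c "
from h import *; st()"|head -1
python3 -m pendant '[0,0,0,-1,0, 0,0,0,-1,0]'|grep force;python3 -c "
from h import *; st()"|head -1
```

```text
contact_force: [0.8, -9.3, -6.2]
t 17.475 tcpC mm [-84.5   5.1  71.2] F chuck [ 2.  -9.2 -6.2] yaw err -6.2827 w -0.0002
contact_force: [1.2, -15.0, -4.5]
t 17.725 tcpC mm [-84.4   5.3  71.1] F chuck [  3.1 -14.7  -4.5] yaw err -6.2813 w -0.0002
```

The finger stopped at the expected end position (TCP y 5.3 mm, force rising to 15 N). One more small press, then retreat and check.

```bash
python3 -m pendant '[0,0,0,-1,0, 0,0,0,-1,0, 0,0,0,0,0]'|grep force;python3 -c "
from h import *; st()"|head -1
python3 -m pendant '[0,0,0,3,0, 0,0,0,6,0, 0,0,0,15,0, 0,-30,0,20,0, 0,-50,0,40,0, 0,-50,0,50,0, 0,-20,0,50,0, 0,0,0,50,0, 0,0,0,0,0, 0,0,0,0,0]'|grep force
python3 - <<'E'
from h import *
st()
a,_=viewer.grab_frame("scene");b,_=viewer.grab_frame("top")
A=cv2.resize(a[165:240,290:410],(640,400),interpolation=cv2.INTER_CUBIC)[:330];B=cv2.resize(b[150:232,255:365],(640,477),interpolation=cv2.INTER_CUBIC)[40:310]
B=cv2.resize(b[155:232,255:365],(640,448),interpolation=cv2.INTER_CUBIC)
save(np.vstack([A,B])[:600] if 0 else cv2.resize(np.vstack([A,B]),(494,600)),"p5.png")
for n,im,x0,x1,y0,y1 in(("scene",a,295,365,165,215),("top",b,285,312,205,225)):
    K,D,T=cal(n); o=-T[:3,:3].T@T[:3,3]
    m=(im[y0:y1,x0:x1].max(2)<55).astype(np.uint8); N,l,q,cen=cv2.connectedComponentsWithStats(m)
    for i in range(1,N):
        if q[i,4]<8: continue
        uv=cen[i]+[x0,y0]; p=toC(unproj(n,[uv],[1.])[0]); oc=toC(o); v=p-oc
        print(n,uv.round(1),q[i,4],"x=-84:",((oc+v*((-.084-oc[0])/v[0]))*1e3).round(1),"z=77:",((oc+v*((.077-oc[2])/v[2]))*1e3).round(1))
E
```

```text
contact_force: [0.8, -18.3, -3.5]
t 18.1 tcpC mm [-84.5   5.5  71.1] F chuck [  3.1 -18.1  -3.5] yaw err -6.2795 w -0.0
contact_force: [-0.2, -0.3, 0.4]
t 19.35 tcpC mm [ -84.4 -216.   214.3] F chuck [-0.2 -0.3  0.4] yaw err -0.0008 w -0.0
[[-0.001  0.001 -1.   ]
 [ 1.     0.001 -0.001]
 [ 0.001 -1.    -0.001]]
scene [324.2 184.1] 26 x=-84: [-84.   24.6  75.5] z=77: [-82.2  23.4  77. ]
```

View pics/p5.png

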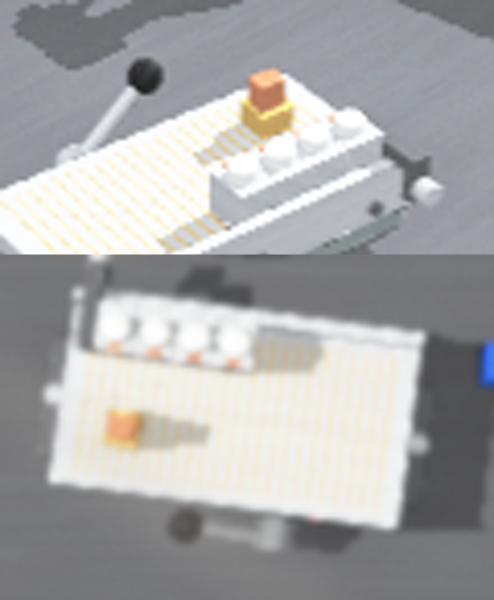

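The lever leans fully to +y (ball at (145,75)), and its measured position gives 50° past upright. The row is still tight against the stop and the electrode hasn't moved. I hand in.

```bash
python3 -c "
from bench import r; print(r.hand_in())"
```

```text
the job is handed in; nothing more can be done
None
```

The job is handed in at about 19.5 s of the 48 s allowed: the row is home against the end stop and the lever is fully over to ON. The hand-in gave no verdict.

- **Row:** I pushed it along the rail with the shut fingertips, low on insert_4. It slid with about 4 N until the tool stopped advancing, then I pressed to about 11 N. In both cameras the four inserts stand flat on the rail, at the stop, with no gaps that I can see.
- **Lever:** I pushed the ball over its arc until it stopped, pressing to about 18 N. Its measured position in the scene camera (chuck y about 25 mm, z about 76 mm) is 50° past upright, so it is at its end. The top camera's automatic ball search found nothing at the end, but the lever is visibly over in that picture.
- **Other things:** The electrode stands where it did, and I saw nothing else moved. The robot ended clear of everything.

One check disagreed. My first estimate put the row's home about 6 mm short of where it actually stopped, from camera error and guessed finger thickness. I went by the force rise and the pictures instead.

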